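# Index a flat-edged valve plate against the alignment bar

### The job

The steel valve plate sitting in the round nest of the grey fixture is turned the wrong way. With the bar still drawn back, turn the plate by a light fingertip on its black rubber face until its flat edge faces the alignment bar (within about ten degrees), then push the bar in by its upright tab until it rests flush along the flat, and let go. Press gently on plate and bar, leave the plate lying in its nest, and leave the other things on the bench where they are.

Things in the scene. Friction and masses are not known exactly. Their poses are not given: they have to be found in the camera images.
- fixture: Grey painted indexing fixture fixed to the bench: base 171 x 132 x 12 mm with a round nest. Origin: nest centre, at bench level. z up; +x points from the nest centre to the alignment bar. Base spans x -66..105, y -66..66 mm. Nest wall: inner radius 51.5, outer 63.5, top 26 mm above the bench, open for 48 degrees either side of +x. Two low rails (top at 24 mm) flank the bar.
- nest_seat (a point): Centre of the black turntable in the nest that the plate lies on, 18 mm above the bench with nothing pressed. It turns endlessly either way about the nest centre with about 0.08 N m of friction, carrying the plate. It is sprung: starts to give at 1 to 5 N of press, then sinks 1 mm per 15 N. A fingertip dragging on the plate's rubber face turns it, often only half as far as the finger's arc; under 6 to 9 N it mostly slips.
- plate: D-shaped steel valve plate, 100 mm diameter, loose in the nest with 1.5 mm clearance; 0.4 to 0.8 kg; one flat 69 mm long, 36 mm from the centre. Steel 8.5 mm thick; on top a bonded black rubber face 68 mm across, its top 10 to 17 mm above the underside: it differs from plate to plate and has to be felt. Origin: centre of the round outline, on the underside. z up; +x from the centre square to the flat. Over 18 N of press by the robot is too much.
- plate_flat (a point): Middle of the flat edge of the plate, 4 mm above its underside.
- bar (a joint): Travel of the steel alignment bar (62 mm wide) towards the nest centre, along the fixture's -x, in m: 0 drawn back (face 62 mm from the nest centre), starts at 0 to 0.006, 0.030 end stop. On the plate's flat it stops at 0.0255 to 0.0285, on the round rim at 0.010 to 0.014. 2 N of friction; stays where it is left. Over 25 N of push on the plate through the bar is too much.
- bar_face (a point): Middle of the bar's front face, which looks at the plate; axes as the fixture's (+x away from the plate).
- bar_tab (a point): Top middle of the outer face of the bar's upright tab: the face away from the nest, 34 mm behind the bar's front face; 55 mm above the bench. The tab is 40 mm wide, 12 mm thick and stands 25 mm above the bar (bar top 30 mm above the bench). Push on this face along the fixture's -x.
- cap0: Brass valve cap, 28 mm diameter, 26 mm tall, beside the fixture; origin under its centre. Leave alone.
- cap1: Second brass valve cap, the same, on the other side.
- cover: Plain round steel disc without a flat, 80 mm diameter, 8 mm thick, behind the nest on the side away from the bar; origin under its centre. Leave alone.
- spanner: Steel spanner 190 mm long lying on the bench; origin under its middle. Leave alone.
- dish: Shallow steel dish, 140 mm wide, 32 mm high; origin under its centre. Leave alone.
- jar: White jar with red lid, 68 mm wide, 85 mm tall; origin under its centre. Leave alone.
- driver: Green and black cordless driver standing on its battery, about 200 mm tall; origin under its battery. Leave alone.
Not all that is in view belongs to the job. There is more than one size of the fixture; the job needs the smaller. What is shaped like the plate but blue is not meant.

How it is judged:
By the outcome, as a careful person would: the job done as asked, in the order asked, and still so for the second after the job is handed in, with the robot touching nothing.
It also fails if it takes over 72 s, if anything falls off the work surface, if the arm or the gripper's body presses on something with over 40 N, if the wrist force passes 120 N, or if a joint passes its speed limit or range.

### The arm

A 7-joint arm with a two-finger parallel gripper is mounted at the origin on the work surface. World frame = base frame: x ahead of the robot, y to its left, z up, the work surface at z = 0. Lengths are in mm, angles in rad, forces in N, time in s.
With the tool pointing down it reaches from about 400 to 875 mm from the base axis. Payload 4.4 kg.
Tool frame: the origin (TCP) lies at the very end of the fingers, on their centre line; the grasp point (between the pads) lies 19 mm behind it; z points along the fingers, y is the line along which they close (so a half turn about z gives the same grasp; the last joint's range is limited). The gripper opens to 85 mm and grips with 20 to 120 N. Pads are 22 mm wide; open, the fingers measure 114 mm over their backs; the gripper's body (76 mm by 85 mm) begins 54 mm behind the grasp point. The pads swing forward as they close: fully open they stand 13 mm farther back than shut.
Start: joints at [-1.343, 0.628, 0.038, 1.517, -0.027, 0.996, -0.02], TCP at [188.21, 622.169, 231.313] pointing down, gripper open.
Joint ranges: [-3.06, 3.06], [-0.37, 2.12], [-1.25, 1.32], [0.18, 2.47], [-1.1, 4.24], [0.23, 1.98], [-2.94, 2.94]. Speed limits (rad/s): [2.57, 2.57, 3.14, 3.14, 3.14, 3.14, 3.14].

### API

Orientations are given as [roll, pitch, yaw] about the fixed x, y, z axes, in that order (R = Rz(yaw) Ry(pitch) Rx(roll)).
In Python, from cell import ctrl gives the robot as it stands.
- The arm moves only by the tool step_arm, never from a script. Its argument "series" is a list that holds one entry, the list of rows, each a list of 7 numbers: the turn, a rotation vector about the tool's x, y, z as a fraction of full scale, then the shift along the tool's x, y, z as a fraction of full scale, then the closure, from 0 (fully open) to 1 (shut). In form: [[[ax, ay, az, tx, ty, tz, gripper], ...]]. A call has 1 to 12 rows; each row shifts and turns the commanded pose from where the row before left it, along the tool's axes as they then stand; what a row does not reach is not made up. Full scale, the value 1, is 150 mm for a shift and 45 degrees for a turn. A row lasts 1/10 s, in which the tool goes at most 50 mm and 8.59 degrees, less where a joint would pass 70% of its speed; a pose out of reach is approached as far as the arm can. A call with a number of a shift or a turn outside -1 to 1 is refused whole. A call with a gripper value outside its range is refused whole. The fingers move at their own pace and stop on an object; the grip force is fixed at half the most. Time passes only in rows, so rows that do not move let the fingers close. It gives the time, the measured TCP pose, the force, the opening and the grip force at its end, in the units of the state.
- ctrl.read_state(): the state, without advancing time (a new reading comes with each control period).
- ctrl.get_image(name): name is "scene" or "top" or "wrist"; returns a dict with "img" (384x512x3 uint8, red, green, blue), "fx", "fy", "cx", "cy" (pixels), "R" (3x3) and "t" (3): a world point X has camera coordinates R X + t. Camera axes: x right, y down, z forward; pixel columns grow to the right and rows downward; lengths in mm; the calibration is good to about 2 mm. A picture is of the moment at which its call begins. There is no depth.
- ctrl.finish_job(): hands the job in; it is judged then, once.
Trained networks look in a picture, given as the dict that the camera call returned (one of the last four; its "shot" number tells which), for a name from the list of things; names that differ only in an ending like _2 or _b are one class to them, and where a whole thing is asked for, a point or a joint stands for the part that bears it (a point fixed in the world has none). Each returns a list of dicts, best first, with "score" (0 to 1); they miss things now and then, are a little off and sometimes report something else, mostly with a low value. They report only what shows in the picture. A call takes as long as a camera call. They do not tell look-alikes from the thing itself.
- ctrl.recognise(picture, thing): "centre" ([column, row] in pixels, amid what is visible of it).
The state is a dict: "clock": time; "qpos": joint angles; "qd": joint speeds; "tau": joint torques, N m; "eef_pos": TCP position; "tool_rot": TCP orientation; "force": force on the tool from outside, world axes, zero at the start; "torque": the same for the moment, N m; "width": finger opening in mm; "gripper_force": force on a finger pad.
Only numpy, scipy, OpenCV 4.12 (cv2) and the standard library are available. Lean on these libraries where they do the work, as an engineer would, in place of code of your own. Each camera call takes 0.05 s, during which the arm holds its last target. There are 200 camera calls.

## Working session

There is one attempt and no reset: what is moved stays moved. The work goes in short steps, Python scripts to look and compute and a tool call to move; the robot and the scene stay as the last step left them, time stands still between calls to the robot, and variables do not carry over. Pictures are saved under pics/ and viewed, at most 10 in all, crops included, and the job is handed in when it is done.

Besides the shell and the picture viewer there is one more tool, called after ">>>" as name(argument=value, ...), one argument or row to a line, values as JSON. step_arm: Moves the arm, as the interface text tells. Shift numbers are shares of 150 mm and turn numbers shares of 45 degrees, none past 1 either way. Its arguments: {"type":"object","properties":{"series":{"type":"array","items":{"type":"array","items":{"type":"array","items":{"type":"number","minimum":-1,"maximum":1}}}}},"required":["series"]}

```bash
mkdir -p pics; ls
cat > h.py <<'E'
from cell import ctrl
import numpy as np, cv2
def snap(n,f=None):
    p=ctrl.get_image(n)
    if f: cv2.imwrite('pics/'+f,cv2.cvtColor(p['img'],cv2.COLOR_RGB2BGR))
    return p
def ray(p,uv):
    R=np.array(p['R']);t=np.array(p['t'])
    d=np.array([(uv[0]-p['cx'])/p['fx'],(uv[1]-p['cy'])/p['fy'],1.0])
    return -R.T@t, R.T@d
def at(p,uv,z):
    c,d=ray(p,uv); return c+d*(z-c[2])/d[2]
def proj(p,X):
    c=np.array(p['R'])@np.array(X,float)+np.array(p['t']); return np.array([c[0]/c[2]*p['fx']+p['cx'],c[1]/c[2]*p['fy']+p['cy']])
def tri(obs):
    A=np.zeros((3,3));b=np.zeros(3)
    for p,uv in obs:
        c,d=ray(p,uv);d=d/np.linalg.norm(d);M=np.eye(3)-np.outer(d,d);A+=M;b+=M@c
    return np.linalg.solve(A,b)
E
python3 - <<'E'
from h import *
np.set_printoptions(precision=1,suppress=True)
ps={n:snap(n) for n in('top','scene')}
cv2.imwrite('pics/a.png',cv2.cvtColor(ps['top']['img'],cv2.COLOR_RGB2BGR))
cv2.imwrite('pics/b.png',cv2.cvtColor(ps['scene']['img'],cv2.COLOR_RGB2BGR))
for n,p in ps.items():
    c,d=ray(p,(256,192));print(n,c,d,p['fx'])
    for th in('fixture','plate','bar_tab','bar','cover','cap0','spanner'):
        print(th,[(np.round(r['centre']),round(r['score'],2),at(p,r['centre'],20)[:2]) for r in ctrl.recognise(p,th)][:4])
s=ctrl.read_state();print(s)
E
```

```text
pics
top [ 334.8  -44.9 1615.9] [ 0.1  0.  -1. ] 479.9605120784394
fixture [(array([171., 256.]), 0.85, array([358.6, 286.3])), (array([245., 210.]), 0.74, array([504. ,  38.3]))]
plate [(array([290., 256.]), 0.77, array([ 347.8, -109. ])), (array([256., 204.]), 0.7, array([523.8,  -1. ]))]
bar_tab [(array([144., 250.]), 0.61, array([378.7, 373.8])), (array([237., 206.]), 0.48, array([518.7,  63.5]))]
bar [(array([144., 250.]), 0.58, array([378.1, 377.2])), (array([236., 209.]), 0.49, array([507. ,  65.7]))]
cover [(array([304., 200.]), 0.85, array([ 530.8, -161.3]))]
cap0 [(array([255., 182.]), 0.45, array([598.5,   0.8])), (array([255., 236.]), 0.37, array([417.9,   6.7]))]
spanner [(array([210., 133.]), 0.6, array([773.5, 153.6]))]
scene [1130.7  702.9  750.4] [-0.5 -0.6 -0.6] 438.15231102194923
fixture [(array([402., 239.]), 0.79, array([371.6, 300. ])), (array([286., 209.]), 0.6, array([527.5,  48.9])), (array([242., 176.]), 0.45, array([ 536.5, -137.1]))]
plate [(array([294., 207.]), 0.69, array([507.7,  55.5])), (array([274., 195.]), 0.65, array([515.9, -16.3])), (array([299.,
[... 285 characters left out ...]
.]), 0.96, array([ 536.9, -140.5]))]
cap0 [(array([168., 106.]), 0.54, array([ 498.4, -658.7])), (array([307., 188.]), 0.4, array([423.6,  13.2])), (array([256., 213.]), 0.4, array([602.3,  16.4]))]
spanner [(array([228., 281.]), 0.93, array([788. , 162.9])), (array([273., 194.]), 0.38, array([514.1, -22.2]))]
{'clock': 0.8, 'qpos': array([-1.3,  0.6,  0. ,  1.5, -0. ,  1. , -0. ]), 'qd': array([ 0., -0.,  0., -0.,  0.,  0., -0.]), 'tau': array([  0. , -56.3,   1.2, -19.4,   0. ,   0. ,  -0. ]), 'eef_pos': array([188.2, 622.2, 231.4]), 'tool_rot': array([ 3.1, -0. ,  2.8]), 'force': array([-0.1, -0.5,  0.2]), 'torque': array([-0.,  0.,  0.]), 'gripper_force': 0.0, 'width': 85.21235101301235}
```

Run:
```python
import cv2
a=cv2.imread('pics/a.png');b=cv2.imread('pics/b.png')
a=cv2.resize(a[130:290,120:340],None,fx=3.6,fy=3.6,interpolation=cv2.INTER_CUBIC)
cv2.imwrite('pics/a1.png',a)
b=cv2.resize(b[110:330,190:490],None,fx=2.6,fy=2.6,interpolation=cv2.INTER_CUBIC)
cv2.imwrite('pics/b1.png',b)
```

```text
(no output)
```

View pics/a1.png

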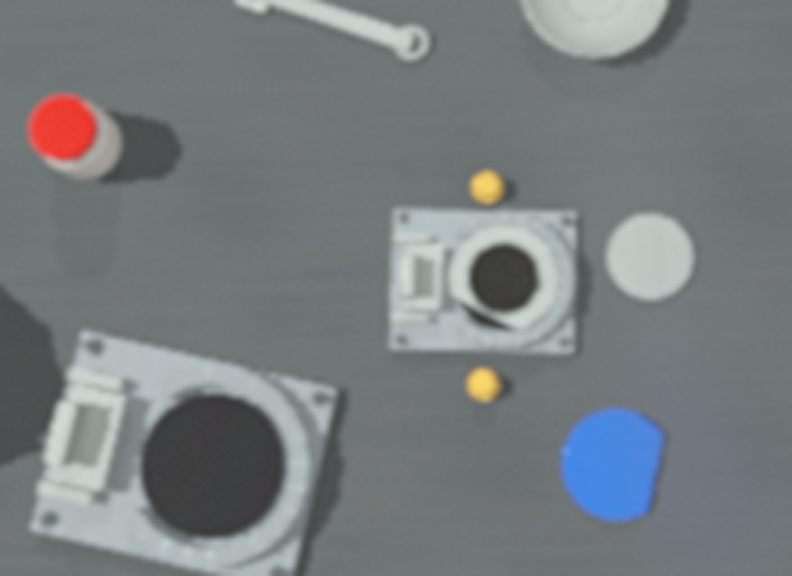

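View pics/b1.png

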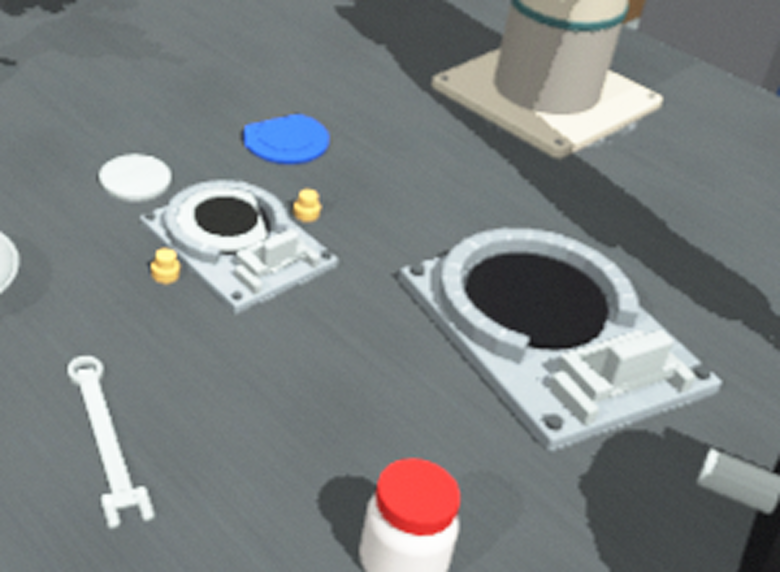

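The smaller fixture is at about (256,207) in the top image, with its plate and black rubber face inside. The flat faces image down-left and the bar lies to the left. The larger fixture at (171,256) is empty, and the blue D at (290,256) is not meant. Both caps, at (255,182) and (255,236), sit beside the small fixture. I'll move over it for wrist views.

```bash
cat >> h.py <<'E'
from scipy.spatial.transform import Rotation as Ro
def Rt(): return Ro.from_euler('xyz',ctrl.read_state()['tool_rot'])
def rel(world): # world delta mm -> tool shift fraction
    return Rt().inv().apply(world)/150
E
python3 - <<'E'
from h import *
s=ctrl.read_state();print(s['tool_rot'])
d=np.array([500,0,300])-s['eef_pos'];print(d,np.linalg.norm(d),rel(d),rel(d)/15)
E
```

```text
[ 3.14149692e+00 -1.44777997e-05  2.84776911e+00]
[ 311.76689419 -622.17908411   68.64213631] 699.2976132478883 [-3.19064301 -3.36810696 -0.45798289] [-0.21270953 -0.22454046 -0.03053219]
```

>>> step_arm(
  series=[
    [[0,0,0,-0.212,-0.224,-0.06,1],[0,0,0,-0.212,-0.224,-0.06,1],[0,0,0,-0.212,-0.224,-0.06,1],[0,0,0,-0.212,-0.224,-0.06,1],[0,0,0,-0.212,-0.224,-0.06,1],[0,0,0,-0.212,-0.224,-0.06,1],[0,0,0,-0.212,-0.224,-0.06,1],[0,0,0,-0.212,-0.224,-0.04,1],[0,0,0,-0.212,-0.224,0,1],[0,0,0,-0.212,-0.224,0,1],[0,0,0,-0.212,-0.224,0,1],[0,0,0,-0.212,-0.224,0,1]],
  ],
)

```text
clock: 2.0
eef_pos: [437.4, 124.0, 300.7]
tool_rot: [3.141, 0.001, 2.848]
force: [1.4, 1.3, -0.1]
width: -0.0
gripper_force: 0.0
```

>>> step_arm(
  series=[
    [[0,0,0,-0.212,-0.224,0,1],[0,0,0,-0.212,-0.224,0,1],[0,0,0,-0.212,-0.224,0,1],[0,0,0.18,0,0,0,1],[0,0,0.18,0,0,0,1],[0,0,0.18,0,0,0,1],[0,0,0.18,0,0,0,1],[0,0,0.18,0,0,0,1],[0,0,0.18,0,0,0,1],[0,0,0.18,0,0,0,1],[0,0,0.18,0,0,0,1],[0,0,0.18,0,0,0,1]],
  ],
)

```text
clock: 3.2
eef_pos: [498.8, 1.7, 300.4]
tool_rot: [3.141, -0.0, 1.57]
force: [-0.1, -0.5, -0.1]
width: -0.1
gripper_force: 0.0
```

Run:
```python
from h import *
np.set_printoptions(precision=2,suppress=True)
p=snap('wrist','w1.png')
s=ctrl.read_state();print(s['eef_pos'],s['tool_rot'],s['qpos'],s['force'],s['clock'])
c,d=ray(p,(256,192));print(c,d,p['fx'],'nest proj',proj(p,[523,-1,28]))
for th in('fixture','plate','bar_tab','bar','cover','cap0','nest_seat','plate_flat','bar_face'):
    print(th,[(np.round(r['centre']),round(r['score'],2),at(p,r['centre'],20)[:2]) for r in ctrl.recognise(p,th)][:3])
```

```text
[498.83   1.74 300.35] [ 3.14 -0.    1.56] [-0.46  0.37  0.55  1.85 -0.23  0.99  0.19] [-0.34  0.44  0.11] 3.25
[499.22  73.23 442.55] [-0.   -0.29 -0.96] 297.64777004233014 nest proj [274.35 158.52]
fixture [(array([147.,  14.]), 0.76, array([360.68, 182.19])), (array([263., 127.]), 0.73, array([507.13,  41.34]))]
plate [(array([270., 167.]), 0.96, array([517.63, -14.22])), (array([158., 218.]), 0.88, array([347.4 , -94.23])), (array([265., 111.]), 0.32, array([509.64,  63.  ]))]
bar_tab [(array([268., 113.]), 0.59, array([513.51,  60.2 ]))]
bar [(array([271., 110.]), 0.85, array([518.12,  64.84]))]
cover [(array([290., 235.]), 0.59, array([ 550.08, -122.27]))]
cap0 [(array([202., 152.]), 0.82, array([419.54,   7.78]))]
nest_seat [(array([262., 126.]), 0.92, array([506.29,  43.93])), (array([146.,  15.]), 0.77, array([359.33, 180.17])), (array([450., 229.]), 0.49, array([ 794.81, -111.93]))]
plate_flat [(array([160., 222.]), 0.78, array([ 350.58, -100.95])), (array([268., 167.]), 0.77, array([513.74, -14.65]))]
bar_face [(array([268., 111.]), 0.63, array([513.75,  63.65]))]
```

View pics/w1.png

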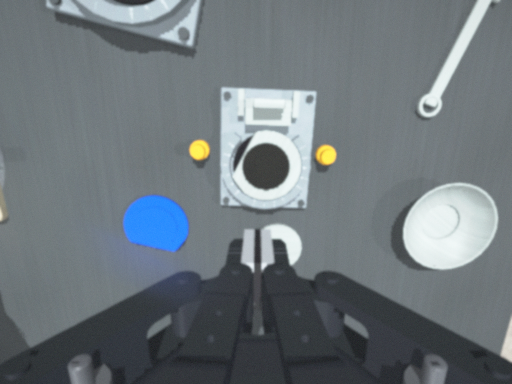

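The wrist image shows the small fixture at (268,147) with its bar at the top, and the plate at (267,165) with its flat facing up-left. The caps are at (199,150) and (326,155). I'll go closer for accurate fits.

>>> step_arm(
  series=[
    [[0,0,0,-0.128,0.019,0.217,1],[0,0,0,-0.128,0.019,0.217,1],[0,0,0,-0.128,0.019,0.217,1],[0,0,0,-0.128,0.019,0.217,1],[0,0,0,0,0,0,1]],
  ],
)

```text
clock: 4.2
eef_pos: [508.0, -77.7, 166.8]
tool_rot: [-3.135, 0.001, 1.571]
force: [-0.5, 0.5, 0.3]
width: -0.1
gripper_force: 0.0
```

Run:
```python
from h import *
import pickle
np.set_printoptions(precision=2,suppress=True)
p=snap('wrist','w2.png');pickle.dump(p,open('w2.pkl','wb'))
s=ctrl.read_state();print(s['eef_pos'],s['force'],s['clock'])
print(ray(p,(256,192)))
im=cv2.imread('pics/w2.png');cv2.imwrite('pics/w2b.png',cv2.resize(im,(800,600),interpolation=cv2.INTER_CUBIC))
```

```text
[509.22 -76.25 168.64] [0.71 0.12 0.17] 4.25
(array([509.28,  -6.  , 308.8 ]), array([-0.01, -0.29, -0.96]))
```

View pics/w2b.png

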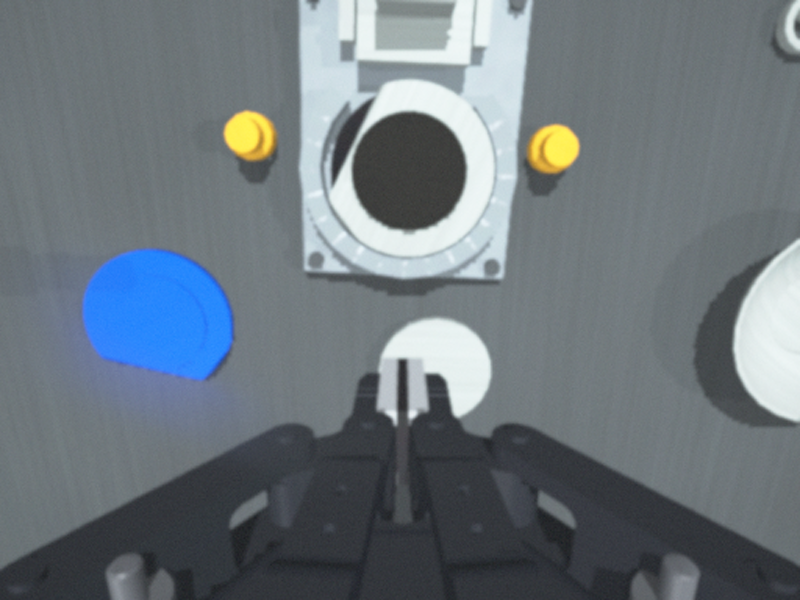

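```bash
cat > m.py <<'E'
from h import *
import pickle
np.set_printoptions(precision=1,suppress=True)
p=pickle.load(open('w2.pkl','rb'))
k=512/800
f=lambda u,v,z:at(p,(u*k,v*k),z)[:2]
a=f(383,84,26.5);b=f(333,190,26.5);print('flat',a,b,np.linalg.norm(a-b))
d=(b-a)/np.linalg.norm(b-a);n=np.array([d[1],-d[0]])
c1,c2=f(305,270,12),f(502,279,12);print('corners',c1,c2,np.linalg.norm(c1-c2))
e=(c2-c1)/np.linalg.norm(c2-c1); fx=np.array([-e[1],e[0]]);print('fix x',fx,np.degrees(np.arctan2(fx[1],fx[0])))
cen=(c1+c2)/2+66*fx;print('nest from corners',cen)
g=cv2.cvtColor(p['img'],cv2.COLOR_RGB2GRAY)
m=(g<60).astype(np.uint8);nn,l,st,ce=cv2.connectedComponentsWithStats(m)
# rubber: threshold then fit ellipse of comp near (262,109)
L=l[109,262];print('rub',st[L],ce[L])
for z in(28,31.5,35):print(z,at(p,ce[L],z)[:2])
if n@(cen-a)>0:n=-n
print('flat dist',n@(a-cen),'ang',np.degrees(np.arctan2(n[1],n[0])))
b1,b2=f(357,60,30),f(470,66,30);print('bar',b1,b2,(b1-cen)@fx,(b2-cen)@fx)
for u,v in((250,137),(553,148)):print('cap',f(u,v,20))
print('cover',f(436,370,8))
E
python3 m.py
```

```text
flat [496.5  35.2] [466.3 -22.5] 65.12439721146728
corners [443.6 -74.4] [572.7 -80.2] 129.2652302565603
fix x [0. 1.] 87.44916954514014
nest from corners [511.1 -11.4]
rub [     0      0    512    384 163034] [255.3 161.6]
28 [505.3 -59.6]
31.5 [505.3 -59. ]
35 [505.4 -58.3]
flat dist 34.52217002347405 ang 152.28719604276344
bar [482.7  46.6] [544.2  43.6] 56.70500673387949 56.42637030319856
cap [417.6   7.5]
cap [596.1   1.4]
cover [ 531.1 -147.5]
```

>>> step_arm(
  series=[
    [[0,0,0,0.144,0.053,0.153,1],[0,0,0,0.144,0.053,0.153,1],[0,0,0,0.144,0.053,0.153,1],[0,0,0,0,0,0,1],[0,0,0,0,0,0,1]],
  ],
)

```text
clock: 4.75
eef_pos: [534.8, -9.1, 102.2]
tool_rot: [3.14, -0.0, 1.578]
force: [-0.4, -1.3, -0.0]
width: -0.1
gripper_force: 0.0
```

Run:
```python
from h import *
import pickle
np.set_printoptions(precision=1,suppress=True)
p=snap('wrist','w3.png');pickle.dump(p,open('w3.pkl','wb'))
s=ctrl.read_state();print(s['eef_pos'],s['tool_rot'],s['force'],s['clock'])
im=cv2.imread('pics/w3.png');cv2.imwrite('pics/w3b.png',cv2.resize(im,(800,600),interpolation=cv2.INTER_CUBIC))
q=pickle.load(open('w2.pkl','rb'))
g=cv2.cvtColor(q['img'],cv2.COLOR_RGB2GRAY);print(g[109,262],g[109,100])
m=(g<50).astype(np.uint8);nn,l,st,ce=cv2.connectedComponentsWithStats(m);L=l[109,262];print(st[L],ce[L],[at(q,ce[L],z) for z in(30,35)])
```

```text
[534.9 -10.2 102.6] [3.1 0.  1.6] [-0.1 -0.2  0.2] 4.8
67 115
[     0      0    512    384 189914] [255.4 185.8] [array([505.4, -83.1,  30. ]), array([505.4, -81.7,  35. ])]
```

View pics/w3b.png

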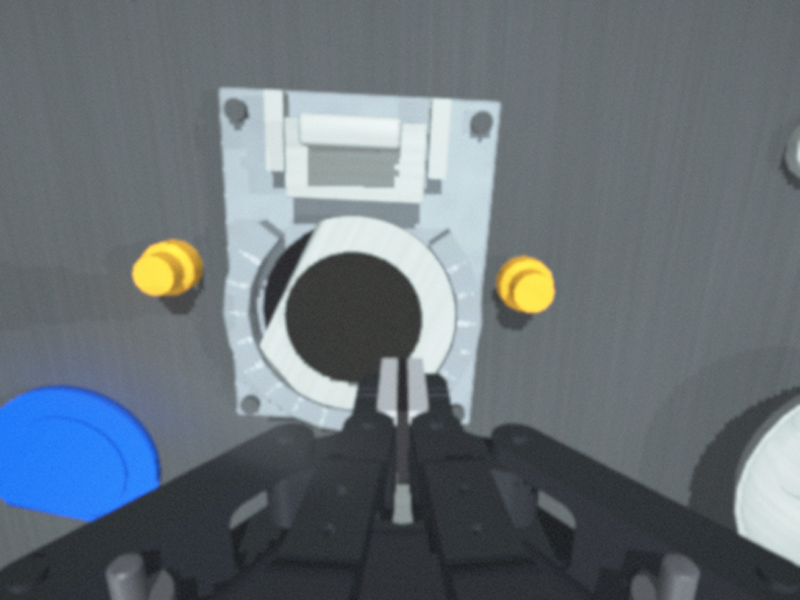

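```bash
cat > m2.py <<'E'
from h import *
import pickle
np.set_printoptions(precision=1,suppress=True)
p2=pickle.load(open('w2.pkl','rb'));p3=pickle.load(open('w3.pkl','rb'))
k=.64
S=lambda u,v:(u*k,v*k)
print('rub tri',tri([(p2,S(409.5,171)),(p3,S(354,317))]))
print('rub at z31', at(p2,S(409.5,171),31),at(p3,S(354,317),31))
f=lambda u,v,z:at(p3,S(u,v),z)[:2]
cs=[f(220,88,12),f(500,101,12),f(238,413,12)];print('corners',*cs,np.linalg.norm(cs[0]-cs[1]),np.linalg.norm(cs[0]-cs[2]))
x=(cs[0]-cs[2]);x/=np.linalg.norm(x);e=cs[1]-cs[0];e/=np.linalg.norm(e);print(np.degrees(np.arctan2(x[1],x[0])),np.degrees(np.arctan2(e[0],-e[1])),np.degrees(np.arctan2(e[1],e[0]))+90)
mid=(cs[0]+cs[1])/2;fx=np.array([-e[1],e[0]]);print('nest',mid-105*fx)
a,b=f(324,219,26.5),f(263,345,26.5);d=(b-a)/np.linalg.norm(b-a);print('flat',a,b,np.linalg.norm(a-b),np.degrees(np.arctan2(d[1],d[0]))+270)
print('barfront tri',tri([(p2,S(357,60)),(p3,S(287,196))]),tri([(p2,S(470,66)),(p3,S(425,202))]))
print('tab top',f(301,115,55),f(400,120,55),f(301,140,55),f(398,148,55))
E
python3 m2.py
```

```text
rub tri [511.4 -11.5  25.8]
rub at z31 [511.5 -11.5  31. ] [511.8  -9.7  31. ]
corners [450.7  94.4] [579.7  89.8] [443.5 -73.4] 129.08778917906204 167.96521938043904
87.5430948446861 87.94781838458218 87.94781838458218
nest [511.4 -12.9]
flat [498.5  36.7] [465.3 -26.4] 71.30110547588477 152.259295761787
barfront tri [482.4  47.1  28. ] [545.1  44.6  23.9]
tab top [496.   79.2] [533.7  77.7] [495.5  70.2] [532.9  67.6]
```

>>> step_arm(
  series=[
    [[0,0,0,-0.009,-0.009,0.2,1],[0,0,0,0,0,0.15,1],[0,0,0,0,0,0.08,1],[0,0,0,0,0,0,1],[0,0,0,0,0,0,1]],
  ],
)

```text
clock: 5.3
eef_pos: [533.5, -12.2, 37.8]
tool_rot: [3.14, 0.0, 1.575]
force: [0.3, -0.1, 0.9]
width: 0.2
gripper_force: 0.0
```

>>> step_arm(
  series=[
    [[0,0,0,0,0,0.008,1],[0,0,0,0,0,0.006,1],[0,0,0,0,0,0,1]],
  ],
)

```text
clock: 5.6
eef_pos: [533.1, -11.5, 35.1]
tool_rot: [3.141, -0.0, 1.576]
force: [0.1, -0.4, -0.5]
width: -0.1
gripper_force: 0.0
```

>>> step_arm(
  series=[
    [[0,0,0,0,0,0.004,1],[0,0,0,0,0,0,1]],
  ],
)

```text
clock: 5.8
eef_pos: [532.8, -11.5, 34.1]
tool_rot: [3.142, -0.0, 1.576]
force: [0.2, 0.4, 0.4]
width: -0.2
gripper_force: 0.0
```

>>> step_arm(
  series=[
    [[0,0,0,0,0,0.005,1],[0,0,0,0,0,0,1]],
  ],
)

```text
clock: 6.0
eef_pos: [532.7, -11.5, 33.2]
tool_rot: [-3.141, -0.0, 1.575]
force: [-0.5, 0.1, -0.2]
width: 0.1
gripper_force: 0.0
```

>>> step_arm(
  series=[
    [[0,0,0,0,0,0.004,1],[0,0,0,0,0,0,1]],
  ],
)

```text
clock: 6.2
eef_pos: [532.7, -11.6, 32.6]
tool_rot: [-3.141, 0.0, 1.575]
force: [-1.0, 0.1, 0.4]
width: 0.4
gripper_force: 0.0
```

>>> step_arm(
  series=[
    [[0,0,0,0,0,0.004,1],[0,0,0,0,0,0,1]],
  ],
)

```text
clock: 6.4
eef_pos: [532.7, -11.6, 32.0]
tool_rot: [-3.141, -0.0, 1.575]
force: [-0.6, 0.5, -1.3]
width: -0.0
gripper_force: 0.0
```

>>> step_arm(
  series=[
    [[0,0,0,0,0,0.004,1],[0,0,0,0,0,0,1]],
  ],
)

```text
clock: 6.6
eef_pos: [532.7, -11.5, 31.4]
tool_rot: [-3.141, -0.0, 1.575]
force: [-0.6, 0.6, 0.3]
width: -0.3
gripper_force: 0.0
```

>>> step_arm(
  series=[
    [[0,0,0,0,0,0.004,1],[0,0,0,0,0,0,1]],
  ],
)

```text
clock: 6.8
eef_pos: [532.7, -11.6, 30.8]
tool_rot: [-3.141, -0.0, 1.575]
force: [0.4, 0.1, -0.1]
width: 0.1
gripper_force: 0.0
```

>>> step_arm(
  series=[
    [[0,0,0,0,0,0.004,1],[0,0,0,0,0,0,1]],
  ],
)

```text
clock: 7.0
eef_pos: [532.7, -11.5, 30.2]
tool_rot: [-3.141, -0.0, 1.576]
force: [0.1, -0.4, -0.3]
width: -0.3
gripper_force: 0.0
```

>>> step_arm(
  series=[
    [[0,0,0,0,0,0.004,1],[0,0,0,0,0,0,1]],
  ],
)

```text
clock: 7.2
eef_pos: [532.7, -11.6, 29.6]
tool_rot: [-3.141, -0.0, 1.575]
force: [0.7, 0.3, 0.4]
width: -0.1
gripper_force: 0.0
```

>>> step_arm(
  series=[
    [[0,0,0,0,0,0.004,1],[0,0,0,0,0,0,1]],
  ],
)

```text
clock: 7.4
eef_pos: [532.7, -11.5, 29.0]
tool_rot: [-3.141, -0.0, 1.575]
force: [-0.2, 0.7, -0.3]
width: 0.2
gripper_force: 0.0
```

>>> step_arm(
  series=[
    [[0,0,0,0,0,0.004,1],[0,0,0,0,0,0,1]],
  ],
)

```text
clock: 7.6
eef_pos: [532.8, -11.6, 28.5]
tool_rot: [3.142, -0.0, 1.575]
force: [-1.0, 0.0, 0.5]
width: 0.0
gripper_force: 0.2
```

>>> step_arm(
  series=[
    [[0,0,0,0,0,0.004,1],[0,0,0,0,0,0,1]],
  ],
)

```text
clock: 7.8
eef_pos: [532.9, -11.6, 28.1]
tool_rot: [3.141, -0.0, 1.575]
force: [-1.1, -0.2, 4.6]
width: -0.1
gripper_force: 1.9
```

>>> step_arm(
  series=[
    [[0,0,0,0,0,0.003,1],[0,0,0,0,0,0,1],[0,0,0,0,0,0,1]],
  ],
)

```text
clock: 8.1
eef_pos: [532.9, -11.6, 27.8]
tool_rot: [3.141, -0.0, 1.575]
force: [-0.6, 0.1, 6.0]
width: 0.3
gripper_force: 3.0
```

>>> step_arm(
  series=[
    [[0,0,0,0,0,0.004,1],[0,0,0,0,0,0,1],[0,0,0,0,0,0,1]],
  ],
)

```text
clock: 8.4
eef_pos: [533.0, -11.6, 27.5]
tool_rot: [3.141, -0.0, 1.575]
force: [-1.4, -0.2, 8.8]
width: -0.2
gripper_force: 4.3
```

>>> step_arm(
  series=[
    [[0,0,0,0,0,0.004,1],[0,0,0,0,0,0,1],[0,0,0.089,-0.01,0,0,1],[0,0,0.089,-0.01,0,0,1],[0,0,0.089,-0.01,0,0,1],[0,0,0.089,-0.01,0,0,1],[0,0,0,0,0,0,1]],
  ],
)

```text
clock: 9.1
eef_pos: [533.1, -15.9, 27.2]
tool_rot: [3.141, -0.003, 1.295]
force: [-1.2, 2.7, 10.5]
width: 0.2
gripper_force: 5.5
```

```bash
cat > look.py <<'E'
from h import *
import sys,pickle
np.set_printoptions(precision=2,suppress=True)
n=sys.argv[1]
p=snap('wrist',n+'.png');pickle.dump(p,open(n+'.pkl','wb'))
s=ctrl.read_state();print(s['eef_pos'],s['tool_rot'],s['force'],s['torque'],s['clock'])
# rectify plane z=26.5 around nest: 4 px/mm, column = world x, row = -world y
c=np.array([511.4,-11.5]);
src=np.float32([proj(p,[c[0]+dx,c[1]+dy,26.5]) for dx,dy in((-70,100),(70,100),(-70,-70),(70,-70))])
dst=np.float32([(0,0),(480,0),(0,583),(480,583)])
H=cv2.getPerspectiveTransform(src,dst)
w=cv2.warpPerspective(cv2.cvtColor(p['img'],cv2.COLOR_RGB2BGR),H,(480,583),flags=cv2.INTER_CUBIC)
cv2.imwrite('pics/'+n+'r.png',w)
E
python3 look.py t1
```

```text
[533.15 -15.91  27.24] [ 3.14 -0.    1.3 ] [ 0.05  3.3  11.11] [0.73 0.13 0.02] 9.15
```

View pics/t1r.png

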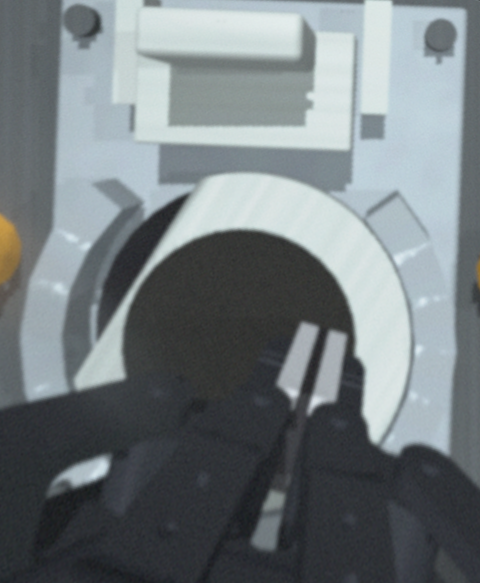

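The plate has begun to turn: the flat edge now runs (200,180) to (78,385) in the rectified view, about 149 degrees. I'll add a detector for the flat's angle and keep turning.

```bash
cat >> h.py <<'E'
def flat(w):
    g=cv2.cvtColor(w,cv2.COLOR_BGR2GRAY).astype(np.float32);k=480/140
    def s(X,Y): return cv2.remap(g,((X+70)*k).astype(np.float32)[None],((100-Y)*k).astype(np.float32)[None],1)[0]
    best=[]
    l=np.linspace(-28,28,57)
    for a in np.arange(60,171,0.5):
        n=np.array([np.cos(np.radians(a)),np.sin(np.radians(a))]);t=np.array([-n[1],n[0]])
        for d in np.arange(33,40,.5):
            f=lambda r:s(n[0]*r+t[0]*l,n[1]*r+t[1]*l)
            best.append((np.median(f(d-1.5)-f(d+1.5)),a,d))
    return sorted(best)[::-1][:3]
E
echo "print(flat(w))" >> look.py
python3 - <<'E'
from h import *
print(flat(cv2.imread('pics/t1r.png')))
E
```

```text
[(np.float32(143.94531), np.float64(146.0), np.float64(36.0)), (np.float32(143.86328), np.float64(145.5), np.float64(36.0)), (np.float32(143.71875), np.float64(147.0), np.float64(36.0))]
```

>>> step_arm(
  series=[
    [[0,0,0.089,-0.01,-0.0007,0,1],[0,0,0.089,-0.01,-0.0007,0,1],[0,0,0.089,-0.01,-0.0007,0,1],[0,0,0.089,-0.01,-0.0007,0,1],[0,0,0.089,-0.01,-0.0007,0,1],[0,0,0.089,-0.01,-0.0007,0,1],[0,0,0,0,0,0,1]],
  ],
)

```text
clock: 9.85
eef_pos: [530.1, -23.9, 27.4]
tool_rot: [3.139, -0.004, 0.876]
force: [2.1, 3.0, 10.6]
width: -0.1
gripper_force: 4.9
```

```bash
python3 look.py t2
```

```text
[530.18 -23.84  27.41] [ 3.14 -0.    0.88] [2.21 3.41 9.41] [ 0.78 -0.44 -0.02] 9.9
[(np.float32(137.4375), np.float64(136.0), np.float64(35.5)), (np.float32(136.4082), np.float64(136.0), np.float64(35.0)), (np.float32(135.57031), np.float64(135.5), np.float64(35.5))]
```

>>> step_arm(
  series=[
    [[0,0,0.089,-0.01,-0.0007,0.002,1],[0,0,0.089,-0.01,-0.0007,0,1],[0,0,0.089,-0.01,-0.0007,0,1],[0,0,0.089,-0.01,-0.0007,0,1],[0,0,0.089,-0.01,-0.0007,0,1],[0,0,0.089,-0.01,-0.0007,0,1],[0,0,0.089,-0.01,-0.0007,0,1],[0,0,0.089,-0.01,-0.0007,0,1],[0,0,0,0,0,0,1]],
  ],
)

```text
clock: 10.8
eef_pos: [521.5, -31.6, 27.4]
tool_rot: [3.139, -0.006, 0.316]
force: [4.0, 0.7, 9.3]
width: 0.4
gripper_force: 4.9
```

```bash
python3 look.py t3; python3 -c "
from h import *
print(ctrl.read_state()['qpos'])"
```

```text
[521.48 -31.56  27.4 ] [ 3.14 -0.01  0.32] [ 3.21  2.31 10.52] [ 0.39 -0.9  -0.06] 10.85
[(np.float32(97.17383), np.float64(117.5), np.float64(35.5)), (np.float32(96.94531), np.float64(119.5), np.float64(35.5)), (np.float32(96.5), np.float64(118.0), np.float64(35.5))]
[-0.35667023  0.86261317  0.57359925  2.03478436 -0.95807956  0.52777598
 -0.32780105]
```

The flat is now at about 118 degrees. Joint 5 is nearing its range limit, so I'll lift, wind back and make a second stroke.

>>> step_arm(
  series=[
    [[0,0,0,0,0,-0.06,1],[0,0,-0.178,0.02,0.0014,0,1],[0,0,-0.178,0.02,0.0014,0,1],[0,0,-0.178,0.02,0.0014,0,1],[0,0,-0.178,0.02,0.0014,0,1],[0,0,-0.178,0.02,0.0014,0,1],[0,0,-0.178,0.02,0.0014,0,1],[0,0,-0.178,0.02,0.0014,0,1],[0,0,-0.178,0.02,0.0014,0,1],[0,0,-0.178,0.02,0.0014,0,1],[0,0,0,0,0,0,1],[0,0,0,0,0,0,1]],
  ],
)

```text
clock: 12.05
eef_pos: [534.7, -13.6, 34.9]
tool_rot: [-3.141, 0.0, 1.572]
force: [-0.2, 0.6, -0.1]
width: -0.1
gripper_force: 0.0
```

```bash
python3 look.py t4; python3 -c "
from h import *
print(ctrl.read_state()['qpos'])"
```

```text
[534.78 -13.66  34.89] [-3.14  0.    1.57] [-0.78 -0.54 -0.62] [-0.01  0.02  0.  ] 12.1
[(np.float32(169.03613), np.float64(119.5), np.float64(36.0)), (np.float32(167.91406), np.float64(119.0), np.float64(36.0)), (np.float32(166.71973), np.float64(120.0), np.float64(36.0))]
[-0.22234619  0.7949343   0.30201081  1.98710832 -0.52544365  0.43632157
  0.47795813]
```

>>> step_arm(
  series=[
    [[0,0,0,0.013,-0.009,0.02,1],[0,0,0,0,0,0.02,1],[0,0,0,0,0,0.01,1],[0,0,0,0,0,0,1],[0,0,0,0,0,0,1]],
  ],
)

```text
clock: 12.6
eef_pos: [533.6, -11.2, 27.7]
tool_rot: [-3.141, -0.001, 1.575]
force: [-1.8, 0.9, 6.5]
width: -0.1
gripper_force: 3.3
```

>>> step_arm(
  series=[
    [[0,0,0,0,0,0.004,1],[0,0,0,0,0,0.003,1],[0,0,0.089,-0.01,-0.0007,0,1],[0,0,0.089,-0.01,-0.0007,0,1],[0,0,0.089,-0.01,-0.0007,0,1],[0,0,0.089,-0.01,-0.0007,0,1],[0,0,0.089,-0.01,-0.0007,0,1],[0,0,0.089,-0.01,-0.0007,0,1],[0,0,0.089,-0.01,-0.0007,0,1],[0,0,0.089,-0.01,-0.0007,0,1],[0,0,0.089,-0.01,-0.0007,0,1],[0,0,0,0,0,0,1]],
  ],
)

```text
clock: 13.8
eef_pos: [531.5, -22.5, 27.5]
tool_rot: [3.14, -0.004, 0.945]
force: [2.0, 3.3, 9.1]
width: -0.1
gripper_force: 4.6
```

```bash
python3 look.py t5; python3 -c "
from h import *
print(ctrl.read_state()['qpos'])"
```

```text
[531.49 -22.51  27.42] [ 3.14 -0.    0.95] [1.39 3.1  9.08] [ 0.77 -0.34 -0.02] 13.85
[(np.float32(171.31055), np.float64(105.5), np.float64(35.0)), (np.float32(171.08789), np.float64(106.0), np.float64(35.0)), (np.float32(170.36914), np.float64(105.0), np.float64(35.0))]
[-0.28632069  0.83138624  0.43279396  2.00340131 -0.76133933  0.4685563
  0.0946571 ]
```

>>> step_arm(
  series=[
    [[0,0,0.089,-0.01,-0.0007,0.002,1],[0,0,0.089,-0.01,-0.0007,0,1],[0,0,0.089,-0.01,-0.0007,0,1],[0,0,0.089,-0.01,-0.0007,0,1],[0,0,0.089,-0.01,-0.0007,0,1],[0,0,0.089,-0.01,-0.0007,0,1],[0,0,0.089,-0.01,-0.0007,0,1],[0,0,0,0,0,0,1]],
  ],
)

```text
clock: 14.65
eef_pos: [524.6, -30.1, 27.5]
tool_rot: [3.139, -0.006, 0.455]
force: [4.6, 3.2, 9.4]
width: 0.1
gripper_force: 4.7
```

```bash
python3 look.py t6; python3 -c "
from h import *
print(ctrl.read_state()['qpos'])"
```

```text
[524.64 -30.05  27.45] [ 3.14 -0.01  0.46] [4.11 2.71 9.15] [ 0.48 -0.83 -0.01] 14.7
[(np.float32(167.75488), np.float64(91.0), np.float64(35.0)), (np.float32(166.97461), np.float64(91.5), np.float64(35.0)), (np.float32(166.53906), np.float64(90.5), np.float64(35.0))]
[-0.34270993  0.85634257  0.54640583  2.02540909 -0.91968839  0.51640432
 -0.22915296]
```

>>> step_arm(
  series=[
    [[0,0,0.089,-0.01,-0.0007,0,1],[0,0,0.04,-0.0045,0,0,1],[0,0,0,0,0,0,1],[0,0,0,0,0,-0.05,1],[0,0,0,0,0,-0.2,1],[0,0,-0.178,0,0,-0.25,1],[0,0,-0.178,0,0,0,1],[0,0,-0.178,0,0,0,1],[0,0,-0.178,0,0,0,1],[0,0,-0.178,0,0,0,1],[0,0,-0.178,0,0,0,1],[0,0,-0.178,0,0,0,1]],
  ],
)

```text
clock: 15.9
eef_pos: [518.3, -31.3, 101.0]
tool_rot: [-3.14, 0.001, 1.34]
force: [0.0, 1.2, 0.6]
width: -0.1
gripper_force: 0.0
```

```bash
python3 look.py t7; python3 -c "
from h import *
print(ctrl.read_state()['qpos'])"
```

```text
[518.37 -31.47 101.13] [-3.14  0.    1.34] [ 0.05 -0.78 -0.34] [-0.01  0.01  0.02] 15.95
[(np.float32(166.91016), np.float64(88.0), np.float64(35.5)), (np.float32(166.89453), np.float64(89.0), np.float64(35.5)), (np.float32(166.5293), np.float64(88.5), np.float64(35.5))]
[-0.28572328  0.68609494  0.44740159  2.00393267 -0.53381244  0.56861181
  0.30562256]
```

View pics/t7r.png

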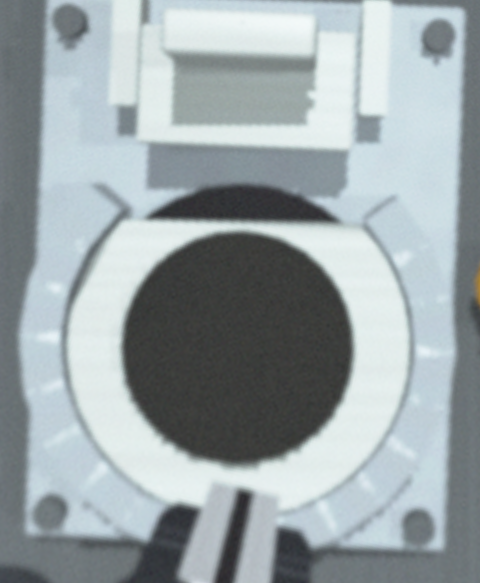

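The flat faces the bar: its edge runs (120,221) to (365,226), about 88 degrees against the fixture's 87.6. The bar is still drawn back and its tab is at (240,33). Next I'll go behind the tab.

>>> step_arm(
  series=[
    [[0,0,-0.12,0,0,0,1],[0,0,-0.12,0,0,0,1],[0,0,0,0.236,-0.015,0,1],[0,0,0,0.236,-0.015,0,1],[0,0,0,0.236,-0.015,0,1],[0,0,0,0.236,-0.015,0,1],[0,0,0,0,0,0,1],[0,0,0,0,0,0.2,1],[0,0,0,0,0,0.19,1],[0,0,0,0,0,0,1],[0,0,0,0,0,0,1]],
  ],
)

```text
clock: 17.05
eef_pos: [516.5, 109.7, 42.6]
tool_rot: [-3.14, 0.001, 1.521]
force: [0.7, 0.2, -0.4]
width: 0.1
gripper_force: 0.0
```

```bash
python3 -c "
from h import *
s=ctrl.read_state();print(s['eef_pos'],s['tool_rot'],s['force'],s['qpos'])"
```

```text
[516.51754667 109.71133701  42.60093066] [-3.14020325e+00  1.01937276e-03  1.52059346e+00] [ 0.73239914  0.15228871 -0.35418065] [-0.487749    0.78332497  0.34744107  2.00384265 -0.57944488  0.45310079
  0.24543046]
```

>>> step_arm(
  series=[
    [[0,0,0,-0.0267,0,0,1],[0,0,0,-0.0267,0,0,1],[0,0,0,-0.0267,0,0,1],[0,0,0,-0.0267,0,0,1],[0,0,0,-0.0133,0,0,1],[0,0,0,-0.0133,0,0,1],[0,0,0,-0.0133,0,0,1],[0,0,0,-0.0133,0,0,1],[0,0,0,-0.0133,0,0,1],[0,0,0,-0.0133,0,0,1],[0,0,0,-0.0133,0,0,1],[0,0,0,-0.0133,0,0,1]],
  ],
)

```text
clock: 18.25
eef_pos: [515.5, 78.6, 42.6]
tool_rot: [3.141, -0.0, 1.523]
force: [1.1, 2.5, 0.5]
width: 0.4
gripper_force: 1.2
```

>>> step_arm(
  series=[
    [[0,0,0,-0.008,0,0,1],[0,0,0,-0.008,0,0,1],[0,0,0,-0.008,0,0,1],[0,0,0,-0.008,0,0,1],[0,0,0,-0.008,0,0,1],[0,0,0,0,0,0,1]],
  ],
)

```text
clock: 18.85
eef_pos: [515.1, 72.4, 42.6]
tool_rot: [-3.142, 0.0, 1.522]
force: [0.8, 1.4, -0.2]
width: -0.3
gripper_force: 0.6
```

```bash
python3 look.py t8
python3 - <<'E'
from h import *
g=cv2.imread('pics/t8r.png',0);print(g[60:240:2,200].tolist())
E
```

```text
[514.94  72.41  42.52] [-3.14  0.    1.52] [ 0.36  0.21 -0.32] [ 0.29 -0.08 -0.06] 18.9
[(np.float32(1.6875), np.float64(104.5), np.float64(35.5)), (np.float32(1.6503906), np.float64(159.5), np.float64(34.0)), (np.float32(1.5996094), np.float64(102.5), np.float64(35.5))]
[215, 213, 209, 203, 193, 171, 134, 93, 65, 56, 57, 56, 60, 64, 65, 62, 61, 65, 69, 67, 61, 56, 54, 57, 56, 56, 57, 56, 59, 60, 59, 56, 55, 59, 61, 59, 58, 61, 67, 69, 73, 75, 72, 71, 66, 62, 64, 63, 61, 63, 60, 59, 60, 61, 60, 59, 60, 61, 59, 60, 61, 62, 58, 62, 61, 57, 58, 60, 56, 57, 58, 57, 58, 60, 58, 58, 60, 59, 61, 58, 57, 59, 57, 56, 58, 58, 56, 56, 55, 57]
```

Occluded by the gripper here. I'll continue by force.

>>> step_arm(
  series=[
    [[0,0,0,-0.007,0,0,1],[0,0,0,-0.007,0,0,1],[0,0,0,0,0,0,1]],
  ],
)

```text
clock: 19.2
eef_pos: [514.8, 70.5, 42.5]
tool_rot: [-3.141, 0.0, 1.523]
force: [-0.1, 1.6, -0.1]
width: -0.2
gripper_force: 0.8
```

>>> step_arm(
  series=[
    [[0,0,0,-0.007,0,0,1],[0,0,0,0,0,0,1]],
  ],
)

```text
clock: 19.4
eef_pos: [514.8, 69.4, 42.5]
tool_rot: [-3.141, 0.0, 1.523]
force: [0.2, 1.0, -1.3]
width: 0.1
gripper_force: 0.8
```

>>> step_arm(
  series=[
    [[0,0,0,-0.007,0,0,1],[0,0,0,-0.004,0,0,1],[0,0,0,0,0,0,1]],
  ],
)

```text
clock: 19.7
eef_pos: [514.7, 68.8, 42.5]
tool_rot: [-3.141, -0.001, 1.524]
force: [-0.9, 4.6, 0.0]
width: 0.4
gripper_force: 2.5
```

>>> step_arm(
  series=[
    [[0,0,0,-0.007,0,0,1],[0,0,0,-0.004,0,0,1],[0,0,0,0,0,0,1],[0,0,0,0,0,0,1]],
  ],
)

```text
clock: 20.1
eef_pos: [514.7, 67.7, 42.5]
tool_rot: [-3.141, -0.002, 1.524]
force: [0.4, 6.3, 0.1]
width: -0.1
gripper_force: 3.0
```

>>> step_arm(
  series=[
    [[0,0,0,-0.007,0,0,1],[0,0,0,-0.004,0,0,1],[0,0,0,0,0,0,1],[0,0,0,0,0,0,1]],
  ],
)

```text
clock: 20.5
eef_pos: [514.6, 67.2, 42.6]
tool_rot: [-3.141, -0.003, 1.525]
force: [0.6, 8.7, -0.8]
width: 0.3
gripper_force: 4.1
```

>>> step_arm(
  series=[
    [[0,0,0,-0.007,0,0,1],[0,0,0,-0.005,0,0,1],[0,0,0,0,0,0,1],[0,0,0,0,0,0,1]],
  ],
)

```text
clock: 20.9
eef_pos: [514.6, 67.1, 42.6]
tool_rot: [-3.141, -0.005, 1.526]
force: [1.1, 11.9, -0.1]
width: -0.1
gripper_force: 5.8
```

Firm stop at 12 N. Now I'll let go, retreat and check.

>>> step_arm(
  series=[
    [[0,0,0,0.03,0,0,1],[0,0,0,0.04,0,0,1],[0,0,0,0.06,0,0,1],[0,0,0,0.08,0,0,1],[0,0,0,0,0,-0.2,1],[0,0,0,0,0,-0.25,1],[0,0,0,0,0,0,1],[0,0,0,-0.23,0,-0.05,1],[0,0,0,-0.23,0,0,1],[0,0,0,-0.23,0,0,1],[0,0,0,-0.2,0,0,1],[0,0,0,0,0,0,1]],
  ],
)

```text
clock: 22.1
eef_pos: [509.4, -44.1, 117.6]
tool_rot: [3.141, 0.003, 1.516]
force: [-0.4, -0.6, 1.1]
width: 0.3
gripper_force: 0.0
```

```bash
python3 look.py t9
```

```text
[509.45 -41.11 117.41] [-3.14  0.    1.52] [-0.   -0.48 -0.5 ] [0.07 0.03 0.01] 22.15
[(np.float32(67.20215), np.float64(90.0), np.float64(39.0)), (np.float32(66.94141), np.float64(90.5), np.float64(39.0)), (np.float32(66.875), np.float64(89.5), np.float64(39.0))]
```

View pics/t9r.png

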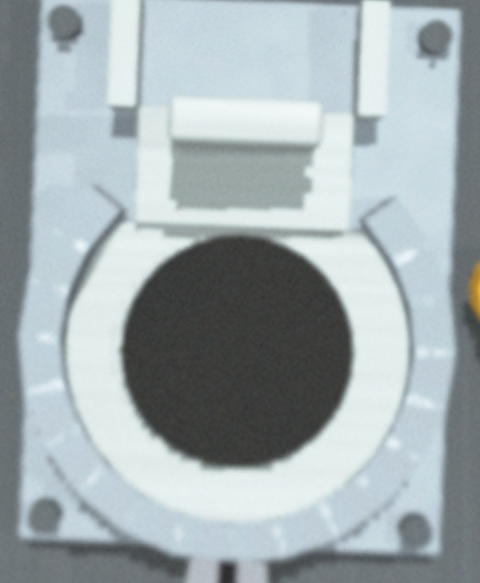

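The bar's front edge, (137,222) to (350,232), lies along the flat with no dark gap. The plate is in its nest and the robot is clear.

```bash
python3 -c "
from h import *
print(ctrl.finish_job())"
```

```text
the job is handed in; nothing more can be done
None
```

I turned the plate until its flat faced the bar (within about 1° by the camera), pushed the bar in by its tab at no more than about 12 N until it stopped flush along the flat, then backed the arm off and handed the job in after about 22 s.

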